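Start the clamp screw at the full tray

ROBOT

A 6-joint arm with a two-finger parallel gripper is mounted at the origin on the work surface. World frame = base frame: x ahead of the robot, y to its left, z up, the work surface at z = 0. Lengths are in m, angles in rad, forces in N, time in s.
With the tool pointing down it reaches from about 0.225 to 0.875 m from the base axis. Payload 3.4 kg.
Tool frame: the origin (TCP) lies at the very end of the fingers, on their centre line; the grasp point (between the pads) lies 19 mm behind it (manip.hold_point_z is the distance from the TCP to the grasp point, in m); z points along the fingers, y is the line along which they close (so a half turn about z gives the same grasp; the last joint's range is limited). The gripper opens to 85 mm and grips with 20 to 120 N. Pads are 22 mm wide; open, the fingers measure 114 mm over their backs; the gripper's body (76 mm by 85 mm) begins 54 mm behind the grasp point. The pads swing forward as they close: fully open they stand 13 mm farther back than shut.
Start: joints at [1.139, 0.276, 1.505, -0, 1.361, -0.121], TCP at [0.176, 0.547, 0.231] pointing down, gripper open.
Joint ranges: [-2.89, 2.89], [-0.75, 2.08], [0.22, 2.7], [-1.18, 4.32], [0.11, 2.71], [-2.7, 2.7]. Speed limits (rad/s): [2.57, 2.57, 3.14, 3.14, 3.14, 3.14].

INTERFACE

Orientations are given as a unit quaternion [w, x, y, z].
In Python, from rig import readout, viewer, order, manip gives the robot as it stands. The module is installed in compiled form; this text tells all that it offers.
- The arm moves only by the tool send_rows, never from a script. Its arguments are lists of equal length, an entry for each row: "xyz": the shift along the world's x, y, z in m, a list of three; "delta_rot": the turn, a rotation vector about the world's x, y, z in degrees, a list of three. In form: {"xyz": [[tx, ty, tz], ...], "delta_rot": [[wx, wy, wz], ...]}. A call has 1 to 12 rows; each row shifts and turns the commanded pose from where the row before left it; what a row does not reach is not made up. A row lasts 1/10 s, in which the tool goes at most 50 mm and 8.59 degrees, less where a joint would pass 70% of its speed; a pose out of reach is approached as far as the arm can. A call with a gripper value outside its range is refused whole. "gripper" is the finger opening in m, from 0 to 0.0854, set as the call begins (left out, the last holds). The fingers move at their own pace and stop on an object; "force" is the grip in N (left out, the last holds). Time passes only in rows, so rows that do not move let the fingers close. It gives the time, the measured TCP pose, the force, the opening and the grip force at its end, in the units of the state.
- readout.get_state(): the state, without advancing time (a new reading comes with each control period).
- viewer.get_image(name): name is "scene" or "top"; returns a dict with "color" (480x640x3 uint8, red, green, blue), "depth" (480x640 float32, m along the optical axis (not along the pixel's ray), 0 where there is no reading), "K" (3x3 intrinsics, pixels), "camera_from_world" (4x4, takes a point from world to camera coordinates). Camera axes: x right, y up, looking along -z (the intrinsics and any distortion apply to the point x, -y, -z); pixel columns grow to the right and rows downward; lengths in m; the calibration is good to about 2 mm. A picture is of the moment at which its call begins.
- order.sign_off(): hands the job in; it is judged then, once.
The state is a dict: "clock": time; "qpos": joint angles; "qd": joint speeds; "effort": joint torques, N m; "position": TCP position; "ee_rot": TCP orientation; "contact_force": force on the tool from outside, world axes, zero at the start; "moment": the same for the moment, N m; "width": finger opening in m; "gripper_force": force on a finger pad.
Only numpy, scipy, OpenCV 4.12 (cv2) and the standard library are available. Lean on these libraries where they do the work, as an engineer would, in place of code of your own. Each camera call takes 0.05 s, during which the arm holds its last target. There are 200 camera calls.

TASK

One of the two tray nests on the grey clamping fixture holds the black tray full of chips, the other an empty tray. Take the black knob of the clamp screw in front of the full tray, turn it backward (anticlockwise seen from above) until the screw drops as its thread start falls in, then turn it forward one full turn from there. Finish while still gripping that knob, holding the screw still and started (do not let go); leave the other screw, the trays and everything else on the bench where they are.

Things in the scene. Friction and masses are not known exactly. Their poses are not given: they have to be found in the camera images.
- fixture: Grey plate, 240 (x) by 400 (y) by 15 mm, fixed to the bench, with two alike stations, left (+y) and right (-y). Origin: centre of its underside; x points away from the robot, y left, z up. In this frame each station has a screw (upright axis) at x = -62 mm, y = +100 (left) or -100 mm (right), and a tray nest at x = +42 mm, same y, with rails 6 mm high.
- nest_left (a point): Centre of the left nest's floor (plate top), where a tray lies. Axes as the fixture.
- nest_right (a point): Centre of the right nest's floor (plate top). Axes as the fixture.
- grip_left (a point): Point on the left screw's axis in its black upright round knob (36 mm across, 36 mm high), 12 mm below the knob's top: the height to grip. Moves with the knob; 105 mm above the bench at sink 0. A steel clamp toe (24 mm wide, 10 mm thick) begins 1 mm under the knob, is 38 mm across there, and reaches 74 mm towards the tray; it sinks with the screw but does not turn. z up.
- grip_right (a point): The same point in the right screw's knob.
- knob_left (a joint): Turn of the left screw, rad, counted on through full turns: grows as the knob turns forward (clockwise from above), falls backward. Starts at 0.9 to 1.5, free from -2.6 to 9.2. Turns easily (under 0.15 N m), stays where left. The white line on the knob's top points along the fixture's +x at 0.
- knob_right (a joint): Turn of the right screw, rad, counted on through full turns: grows as the knob turns forward (clockwise from above), falls backward. Starts at 0.9 to 1.5, free from -2.6 to 9.2. Turns easily (under 0.15 N m), stays where left. The white line on the knob's top points along the fixture's +x at 0.
- sink_left (a joint): How far the left screw (knob and toe with it) has gone down, m, 0 to 0.022. Right-hand thread, 8 mm a turn. At first its tooth only rests on the boss thread: turned backward it climbs (8 mm a turn) for 0.4 to 2.5 rad, unknown, up to about 0.001, then drops at once to about 0.0085 (further backward it climbs again). Forward from there it runs in the thread and sinks, to about 0.0167 after one turn.
- sink_right (a joint): The same for the right screw, with its own unknown drop angle. Of both screws: weight and a spring press the screw down with about 9 N; fingers gripping the knob can hold it up, so the drop is then felt as a downward pull on the gripper and completes only when the grip is opened. Do not turn forward before it has really dropped: it would only ride on top again.
- full_tray_mid (a point): Centre, 5 mm above the underside, of the black square tray (102 by 102 by 10 mm, loose) with 25 green and silver chips in its pockets. It lies in one of the two nests: the screw of that station is the one to start.
- empty_tray_mid (a point): Centre, 5 mm above the underside, of the same black tray with empty pockets, loose in the other nest.
- wash_bottle: White bottle with a blue cap, 60 mm across, 150 mm high; bystander. Origin: centre of its underside.
- driver: Screwdriver with yellow handle, 180 mm long, lying; bystander.
- screw_pot: Small open steel pot, 70 mm across, 50 mm high; bystander. Origin: centre of its underside.
- gauge: Steel gauge block, 50 by 30 by 20 mm; bystander. Origin: centre of its underside.
- spare_knob: Loose red round knob, 36 mm across, 36 mm high, far from the fixture's screws; bystander. Origin: centre of its underside.
Things that resemble listed ones, but are neither listed nor needed, are in the scene too. What is shaped like the part that bears full_tray_mid but purple or red is not meant.

How it is judged:
On the way:
1. The screw at the full tray has been turned backward and its thread start has dropped in (((horizontal distance between full_tray_mid and nest_left below 0.03 m and value of joint sink_left between 0.0065 and 0.0105 m and value of joint knob_left below 0.85 rad) or (horizontal distance between full_tray_mid and nest_right below 0.03 m and value of joint sink_right between 0.0065 and 0.0105 m and value of joint knob_right below 0.85 rad))), for 0.1 s.
At the end, for the whole second after the job is handed in: After a backward turn to the drop, the screw at the full tray is one turn inside its thread, give or take a quarter (sink 14.5 to 18.9 mm), still, and its knob gripped by the fingers (over 1 N) to the end; the other screw is unstarted, both trays are in their nests (((horizontal distance between full_tray_mid and nest_left below 0.03 m and value of joint sink_left between 0.0145 and 0.0189 m and velocity of joint knob_left between -0.1 and 0.1 rad/s and contact force between the fingers and knob_left above 1 N and value of joint sink_right below 0.005 m and horizontal distance between full_tray_mid and nest_left below 0.006 m and horizontal distance between empty_tray_mid and nest_right below 0.006 m) or (horizontal distance between full_tray_mid and nest_right below 0.03 m and value of joint sink_right between 0.0145 and 0.0189 m and velocity of joint knob_right between -0.1 and 0.1 rad/s and contact force between the fingers and knob_right above 1 N and value of joint sink_left below 0.005 m and horizontal distance between full_tray_mid and nest_right below 0.006 m and horizontal distance between empty_tray_mid and nest_left below 0.006 m))); the arm keeps its last pose, push and grip.
It fails at once if the other screw is turned ((horizontal distance between full_tray_mid and nest_left below 0.03 m and (value of joint knob_right below 0.6 rad or value of joint knob_right above 1.8 rad)) or (horizontal distance between full_tray_mid and nest_right below 0.03 m and (value of joint knob_left below 0.6 rad or value of joint knob_left above 1.8 rad))).
It fails at once if a tray is shifted out of its nest (distance of any of full_tray_mid, empty_tray_mid from where it was at the start of the episode above 0.012 m).
It fails at once if a bystander is knocked about (distance of any of wash_bottle, driver, screw_pot, gauge, spare_knob from where it was at the start of the episode above 0.03 m).
It also fails if it takes over 72 s, if anything falls off the work surface, if the arm or the gripper's body presses on something with over 40 N, if the wrist force passes 120 N, or if a joint passes its speed limit or range.

## Working session

There is one attempt and no reset: what is moved stays moved. The work goes in short steps, Python scripts to look and compute and a tool call to move; the robot and the scene stay as the last step left them, time stands still between calls to the robot, and variables do not carry over. Pictures are saved under pics/ and viewed, at most 10 in all, crops included, and the job is handed in when it is done.

Besides the shell and the picture viewer there is one more tool, called after ">>>" as name(argument=value, ...), one argument or row to a line, values as JSON. send_rows: Moves the arm, as the interface text tells. Its arguments: {"type":"object","properties":{"xyz":{"type":"array"},"delta_rot":{"type":"array"},"gripper":{"type":"number"},"force":{"type":"number"}},"required":["xyz","delta_rot"]}

```bash
mkdir -p pics; cat > h.py <<'E'
import numpy as np, cv2
from rig import readout, viewer, order, manip
def grab(n):
    d=viewer.get_image(n); return d
def save(img,f): cv2.imwrite('pics/'+f, cv2.cvtColor(img,cv2.COLOR_RGB2BGR))
def w2p(d,P):
    P=np.atleast_2d(P); T=d['camera_from_world']; c=P@T[:3,:3].T+T[:3,3]
    q=np.c_[c[:,0],-c[:,1],-c[:,2]]@d['K'].T
    return q[:,:2]/q[:,2:]
def ray(d,u,v):
    T=d['camera_from_world'];R=T[:3,:3];o=-R.T@T[:3,3]
    x=np.linalg.inv(d['K'])@[u,v,1.]; return o,R.T@[x[0],-x[1],-x[2]]
def onz(d,u,v,z):
    o,r=ray(d,u,v); return o+r*(z-o[2])/r[2]
def dep(d,u,v):
    o,r=ray(d,u,v); return o+r*d['depth'][int(v),int(u)]
E
python3 - <<'E'
from h import *
import pickle
D={n:grab(n) for n in('scene','top')}
pickle.dump(D,open('d0.pkl','wb'))
for n in D: save(D[n]['color'],n+'0.png'); print(n,D[n]['K'].round(1).tolist(),{k:type(v) for k,v in D[n].items() if k not in('color','depth')},np.round(ray(D[n],320,240),3).tolist())
print(readout.get_state(), manip.hold_point_z)
E
```

```text
scene [[501.4, 0.0, 315.0], [0.0, 501.4, 241.0], [0.0, 0.0, 1.0]] {'K': <class 'numpy.ndarray'>, 'camera_from_world': <class 'numpy.ndarray'>} [[1.244, -0.211, 1.034], [-0.538, 0.167, -0.826]]
top [[522.4, 0.0, 318.5], [0.0, 522.4, 240.1], [0.0, 0.0, 1.0]] {'K': <class 'numpy.ndarray'>, 'camera_from_world': <class 'numpy.ndarray'>} [[0.447, -0.006, 1.287], [0.122, -0.001, -0.993]]
{'clock': 0.1, 'qpos': array([ 1.13898881e+00,  2.76538968e-01,  1.50599197e+00, -1.29334618e-05,
        1.36070966e+00, -1.21022951e-01]), 'qd': array([-0.00122116, -0.00169651, -0.00406421, -0.00094179,  0.00070835,
        0.00069315]), 'effort': array([ 4.72545671e-04, -4.17700982e+01, -2.46402347e+01, -4.63307842e-04,
        5.79958330e-03,  5.85582015e-06]), 'position': array([0.17566384, 0.54702036, 0.2305279 ]), 'ee_rot': array([-2.18786912e-04,  1.54766276e-01,  9.87950768e-01, -7.94423784e-04]), 'contact_force': array([ 0.45293698,  0.16781555, -0.44311536]), 'moment': array([-0.00473384,  0.06384514, -0.01018615]), 'gripper_force': 0.0, 'width': 0.08521204862449333} 0.0187
```

View pics/top0.png

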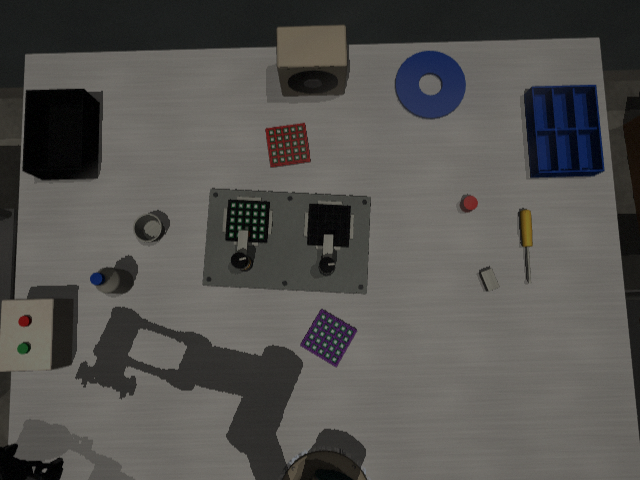

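View pics/scene0.png

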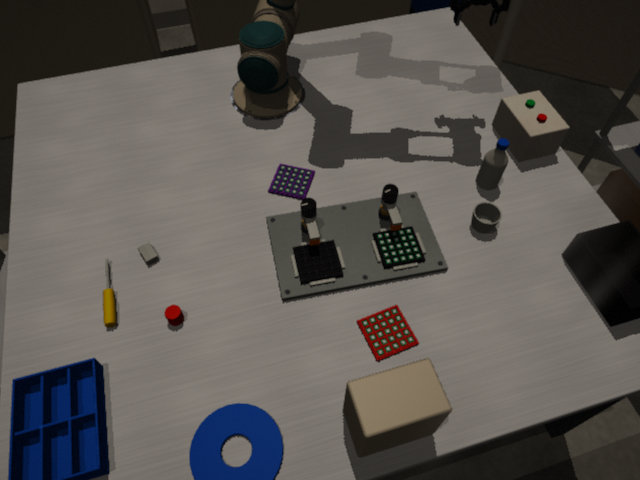

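Top view: the black tray with green chips is in the left nest at (247,221) and the empty black tray is in the right nest at (329,225). The purple tray (329,337) and the red tray (288,145) are decoys. The knob to turn is therefore the left one, at top (241,260) and scene (390,190). I'll confirm this in an enlarged crop and measure it.

```bash
python3 - <<'E'
from h import *
import pickle
D=pickle.load(open('d0.pkl','rb'))
t,s=D['top'],D['scene']
a=cv2.resize(t['color'][185:300,195:380],None,fx=4,fy=4,interpolation=cv2.INTER_CUBIC)
b=cv2.resize(s['color'][175:245,360:430],(460,460),interpolation=cv2.INTER_CUBIC)
a=np.clip(a*1.8,0,255).astype(np.uint8);save(a,'ca.png');
b=np.clip(b*2.2,0,255).astype(np.uint8);save(b,'cb.png')
# plate by height via depth
for d,n in((t,'top'),(s,'scene')):
    vv,uu=np.mgrid[0:480,0:640]
    T=d['camera_from_world'];R=T[:3,:3];o=-R.T@T[:3,3]
    p=np.stack([uu,vv,np.ones_like(uu)],-1)@np.linalg.inv(d['K']).T*[1,-1,-1]
    W=(p*d['depth'][...,None])@R+o
    reg=(W[...,0]>.2)&(W[...,0]<.8)&(abs(W[...,1]-.1)<.35)&(d['depth']>0)
    m=reg&(W[...,2]>.009)&(W[...,2]<.021)
    m=cv2.morphologyEx(m.astype(np.uint8),cv2.MORPH_OPEN,np.ones((3,3)))
    cs,_=cv2.findContours(m,0,2);c=max(cs,key=cv2.contourArea)
    P=np.array([onz(d,u,v,.015)[:2] for u,v in c[:,0]+0.0],np.float32)
    print(n,'plate',cv2.minAreaRect(P), 'z med',np.median(W[m>0][:,2]))
    for lo,hi in((.108,.125),(.04,.125)):
        k=reg&(W[...,2]>lo)&(W[...,2]<hi)
        nn,l,st,ce=cv2.connectedComponentsWithStats(k.astype(np.uint8))
        for i in range(1,nn):
            if st[i,4]>40: print(n,lo,'blob',ce[i].round(1),st[i],W[l==i].mean(0).round(4),np.median(W[l==i][:,2]).round(4))
E
```

```text
top plate ((0.6046590805053711, 0.07403168082237244), (0.399217426776886, 0.23955349624156952), 85.32791900634766) z med 0.014805785968623808
top 0.108 blob [238.4 260.1] [231 253  16  16 203] [0.551  0.1781 0.1138] 0.114
top 0.108 blob [326.9 264.6] [319 257  16  16 194] [ 0.535  -0.0207  0.113 ] 0.113
top 0.04 blob [145.6 227.2] [133 214  29  28 208] [0.6427 0.4104 0.048 ] 0.0486
top 0.04 blob [241.3 251.3] [231 230  20  40 516] [0.5734 0.1748 0.0916] 0.0802
top 0.04 blob [327.1 255.3] [319 235  16  40 457] [ 0.5583 -0.0223  0.0926] 0.0795
scene plate ((0.6088894009590149, 0.0718066394329071), (0.3993733525276184, 0.242906391620636), 85.42487335205078) z med 0.015279332923802458
scene 0.108 blob [389.9 190.6] [383 184  15  14 159] [0.556  0.1759 0.1143] 0.1145
scene 0.108 blob [307.5 204.4] [300 198  16  14 169] [ 0.5393 -0.0232  0.113 ] 0.113
scene 0.04 blob [390.5 206. ] [380 184  22  48 625] [0.5802 0.1716 0.0861] 0.0797
scene 0.04 blob [309.4 219.8] [300 198  20  48 611] [ 0.5648 -0.0262  0.0868] 0.0789
scene 0.04 blob [486.6 213.4] [472 202  30  25 234] [0.6418 0.4062 0.0473] 0.0475
```

View pics/ca.png

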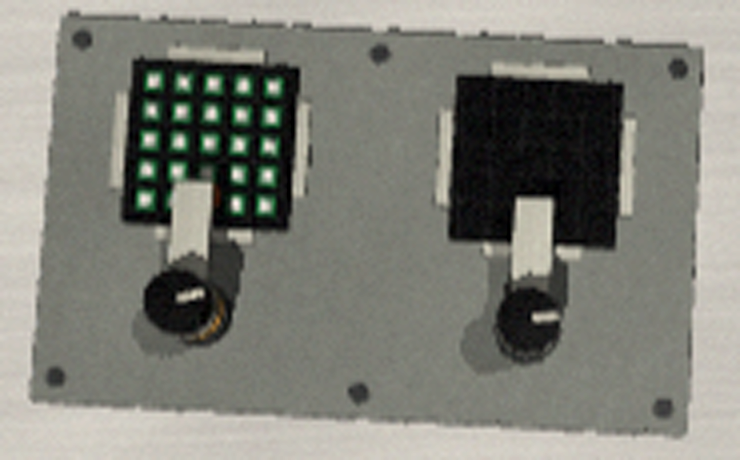

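View pics/cb.png

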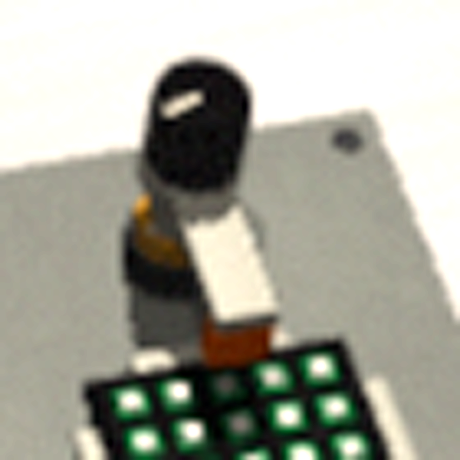

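The left station is confirmed: green chips fill its pockets, and the knob's white line is about 70° clockwise of +x, so knob ≈ 1.2 rad. Averaging both views, the knob axis is at about (0.553, 0.177) with its top at about 0.115, and the fixture yaw is about -4.6°. Next I move above the knob.

>>> send_rows(
  xyz=[
    [0.0315, -0.0308, -0.003],
    [0.0315, -0.0308, -0.003],
    [0.0315, -0.0308, -0.003],
    [0.0315, -0.0308, -0.003],
    [0.0315, -0.0308, -0.003],
    [0.0315, -0.0308, -0.003],
    [0.0315, -0.0308, -0.003],
    [0.0315, -0.0308, -0.003],
    [0.0315, -0.0308, -0.003],
    [0.0315, -0.0308, -0.003],
    [0.0315, -0.0308, -0.003],
    [0.0315, -0.0308, -0.003],
  ],
  delta_rot=[
    [0, 0, -7],
    [0, 0, -7],
    [0, 0, -7],
    [0, 0, -7],
    [0, 0, -7],
    [0, 0, -7],
    [0, 0, -7],
    [0, 0, -7],
    [0, 0, -7],
    [0, 0, -7],
    [0, 0, -7],
    [0, 0, -7],
  ],
  gripper=0.085,
  force=30,
)

```text
clock: 1.3
position: [0.5547, 0.1763, 0.1948]
ee_rot: [-0.0, 0.778, 0.629, -0.0]
contact_force: [0.6, 1.4, 0.3]
width: 0.0846
gripper_force: 0.0
```

>>> send_rows(
  xyz=[
    [-0.0015, 0.0008, -0.025],
    [0, 0, -0.025],
    [0, 0, -0.025],
    [0, 0, -0.02],
    [0, 0, -0.013],
    [0, 0, 0],
    [0, 0, 0],
    [0, 0, 0],
  ],
  delta_rot=[
    [0, 0, 0],
    [0, 0, 0],
    [0, 0, 0],
    [0, 0, 0],
    [0, 0, 0],
    [0, 0, 0],
    [0, 0, 0],
    [0, 0, 0],
  ],
)

```text
clock: 2.1
position: [0.5533, 0.1789, 0.0885]
ee_rot: [0.001, 0.776, 0.631, 0.001]
contact_force: [-0.2, 0.0, -0.4]
width: 0.085
gripper_force: 0.0
```

>>> send_rows(
  xyz=[
    [0, 0, 0],
    [0, 0, 0],
    [0, 0, 0],
    [0, 0, 0],
    [0, 0, 0],
    [0, 0, 0],
    [0, 0, 0],
    [0, 0, 0],
    [0, 0, 0],
    [0, 0, 0],
  ],
  delta_rot=[
    [0, 0, 0],
    [0, 0, 0],
    [0, 0, 0],
    [0, 0, 0],
    [0, 0, 0],
    [0, 0, 0],
    [0, 0, 0],
    [0, 0, 0],
    [0, 0, 0],
    [0, 0, 0],
  ],
  gripper=0.03,
  force=30,
)

```text
clock: 3.1
position: [0.5535, 0.1787, 0.0879]
ee_rot: [0.001, 0.776, 0.631, 0.001]
contact_force: [4.5, -1.7, 4.4]
width: 0.0351
gripper_force: 31.7
```

>>> send_rows(
  xyz=[
    [0.0005, 0, 0.0001],
    [0, 0, 0.0001],
    [0, 0, 0.0001],
    [0, 0, 0],
  ],
  delta_rot=[
    [0, 0, 6],
    [0, 0, 6],
    [0, 0, 6],
    [0, 0, 0],
  ],
)

```text
clock: 3.5
position: [0.5534, 0.1787, 0.0877]
ee_rot: [0.0, 0.668, 0.744, 0.0]
contact_force: [4.0, -1.7, 5.6]
width: 0.035
gripper_force: 32.3
```

```bash
python3 - <<'E'
from h import *
s=readout.get_state(); print({k:np.round(s[k],3) for k in('clock','qpos','position','contact_force','moment','width')})
d=grab('top'); save(cv2.resize(np.clip(d['color'][210:310,190:290]*2.,0,255).astype(np.uint8),(500,500),interpolation=cv2.INTER_CUBIC),'g1.png')
E
```

```text
{'clock': np.float64(3.5), 'qpos': array([ 0.193,  0.398,  1.703, -0.   ,  1.04 ,  0.085]), 'position': array([0.553, 0.179, 0.088]), 'contact_force': array([ 3.984, -1.666,  5.611]), 'moment': array([-0.138, -0.664,  0.049]), 'width': np.float64(0.035)}
```

View pics/g1.png

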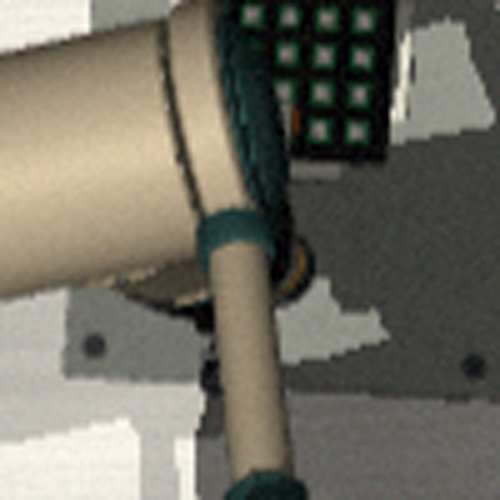

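>>> send_rows(
  xyz=[
    [0, 0, 0.0001],
    [0, 0, 0.0002],
    [0, 0, 0.0001],
    [0, 0, 0],
  ],
  delta_rot=[
    [0, 0, 5],
    [0, 0, 5],
    [0, 0, 5],
    [0, 0, 0],
  ],
)

```text
clock: 3.95
position: [0.5534, 0.1788, 0.0885]
ee_rot: [0.0, 0.566, 0.825, 0.0]
contact_force: [3.2, -1.2, 6.6]
width: 0.035
gripper_force: 32.3
```

>>> send_rows(
  xyz=[
    [0, 0, 0.0001],
    [0, 0, 0.0002],
    [0, 0, 0.0001],
    [0, 0, 0],
  ],
  delta_rot=[
    [0, 0, 5],
    [0, 0, 5],
    [0, 0, 5],
    [0, 0, 0],
  ],
)

```text
clock: 4.35
position: [0.5533, 0.1787, 0.0889]
ee_rot: [0.0, 0.453, 0.891, 0.0]
contact_force: [3.3, -1.7, 5.9]
width: 0.035
gripper_force: 32.3
```

>>> send_rows(
  xyz=[
    [0, 0, 0.0001],
    [0, 0, 0.0002],
    [0, 0, 0.0001],
    [0, 0, 0],
  ],
  delta_rot=[
    [0, 0, 5],
    [0, 0, 5],
    [0, 0, 5],
    [0, 0, 0],
  ],
)

```text
clock: 4.75
position: [0.5532, 0.1789, 0.0878]
ee_rot: [0.0, 0.333, 0.943, 0.0]
contact_force: [6.9, 2.6, -5.2]
width: 0.0348
gripper_force: 31.4
```

The vertical force flipped from +6 N to -5 N, so the screw now hangs in the fingers. I turn a hair further and open the grip to let it drop.

>>> send_rows(
  xyz=[
    [0, 0, 0],
    [0, 0, 0],
  ],
  delta_rot=[
    [0, 0, 4],
    [0, 0, 0],
  ],
)

```text
clock: 4.95
position: [0.553, 0.1788, 0.0871]
ee_rot: [-0.0, 0.3, 0.954, -0.0]
contact_force: [6.7, 0.0, -7.3]
width: 0.0347
gripper_force: 31.2
```

>>> send_rows(
  xyz=[
    [0, 0, 0],
    [0, 0, 0],
    [0, 0, 0],
    [0, 0, 0],
    [0, 0, 0],
    [0, 0, 0],
    [0, 0, 0],
  ],
  delta_rot=[
    [0, 0, 0],
    [0, 0, 0],
    [0, 0, 0],
    [0, 0, 0],
    [0, 0, 0],
    [0, 0, 0],
    [0, 0, 0],
  ],
  gripper=0.085,
)

```text
clock: 5.65
position: [0.5528, 0.1787, 0.0889]
ee_rot: [-0.0, 0.299, 0.954, 0.0]
contact_force: [0.5, -0.0, 0.4]
width: 0.0852
gripper_force: 0.0
```

>>> send_rows(
  xyz=[
    [0, 0, 0.04],
    [0, 0, 0.04],
    [0, 0.0, 0.04],
    [-0.045, 0, 0],
    [-0.045, 0, 0],
    [-0.045, 0, 0],
    [-0.045, 0, 0],
    [0, 0, 0],
  ],
  delta_rot=[
    [0, 0, 0],
    [0, 0, 0],
    [0, 0, 8],
    [0, 0, 8],
    [0, 0, 8],
    [0, 0, 8],
    [0, 0, 8],
    [0, 0, 8],
  ],
)

```text
clock: 6.45
position: [0.3658, 0.178, 0.2084]
ee_rot: [-0.003, -0.118, 0.993, 0.0]
contact_force: [0.7, 0.2, -0.6]
width: 0.0849
gripper_force: 0.0
```

```bash
cat > m.py <<'E'
from h import *
import sys
ims=[]
for n in('top','scene'):
    d=grab(n)
    vv,uu=np.mgrid[0:480,0:640]
    T=d['camera_from_world'];R=T[:3,:3];o=-R.T@T[:3,3]
    p=np.stack([uu,vv,np.ones_like(uu)],-1)@np.linalg.inv(d['K']).T*[1,-1,-1]
    W=(p*d['depth'][...,None])@R+o
    for nm,x,y in(('L',.5535,.177),('R',.537,-.022)):
        k=(np.hypot(W[...,0]-x,W[...,1]-y)<.03)&(W[...,2]>.075)&(W[...,2]<.125)
        z=W[k][:,2]; zt=np.percentile(z,75) if len(z) else 0; q=k&(abs(W[...,2]-zt)<.006)
        print(n,nm,len(z),'ztop',zt.round(4),'xy',W[q].mean(0).round(4))
    u,v=w2p(d,[.5535,.177,.11])[0].astype(int)
    ims.append(cv2.resize(np.clip(d['color'][v-35:v+35,u-35:u+35]*2.,0,255).astype(np.uint8),(400,400),interpolation=cv2.INTER_CUBIC))
save(np.hstack(ims),sys.argv[1])
s=readout.get_state(); print({k:np.round(s[k],3) for k in('clock','qpos','position')})
E
python3 m.py after.png
```

```text
top L 234 ztop 0.109 xy [0.5513 0.1785 0.1076]
top R 251 ztop 0.1144 xy [ 0.5349 -0.0205  0.1133]
scene L 266 ztop 0.1086 xy [0.5552 0.1759 0.1079]
scene R 327 ztop 0.1132 xy [ 0.5397 -0.0232  0.1129]
{'clock': np.float64(6.55), 'qpos': array([ 0.279,  0.042,  1.855,  0.   ,  1.243, -1.523]), 'position': array([0.372, 0.179, 0.209])}
```

View pics/after.png

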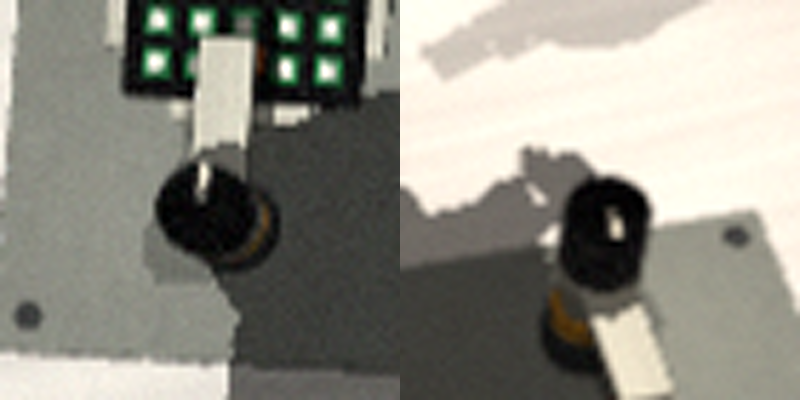

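Both crops show the white line now pointing along +x, at about (203,180) in the left crop, so knob ≈ 0. I'll check the drop height on equal terms against the first pictures.

```bash
python3 - <<'E'
from h import *
import pickle
D0=pickle.load(open('d0.pkl','rb')); D1={n:grab(n) for n in D0}
for n in D0:
  for t,d in(('before',D0[n]),('now',D1[n])):
    vv,uu=np.mgrid[0:480,0:640]
    T=d['camera_from_world'];R=T[:3,:3];o=-R.T@T[:3,3]
    p=np.stack([uu,vv,np.ones_like(uu)],-1)@np.linalg.inv(d['K']).T*[1,-1,-1]
    W=(p*d['depth'][...,None])@R+o
    for nm,x,y in(('L',.5535,.177),('R',.537,-.022)):
        r=np.hypot(W[...,0]-x,W[...,1]-y)
        a=W[(r<.01)&(W[...,2]>.09)&(W[...,2]<.13)][:,2]
        # toe top: along station +x axis 45..65 mm from the screw
        tx,ty=x+.05*.9968,y-.05*.08
        b=W[(np.hypot(W[...,0]-tx,W[...,1]-ty)<.008)&(W[...,2]>.05)&(W[...,2]<.1)][:,2]
        print(n,t,nm,'knob',len(a),np.median(a).round(4),'toe',len(b),np.median(b).round(4))
E
```

```text
scene before L knob 40 0.1145 toe 26 0.0779
scene before R knob 47 0.1135 toe 31 0.0765
scene now L knob 40 0.1084 toe 32 0.0715
scene now R knob 46 0.1136 toe 27 0.0761
top before L knob 61 0.114 toe 37 0.0769
top before R knob 59 0.1133 toe 35 0.076
top now L knob 63 0.108 toe 34 0.0708
top now R knob 60 0.1139 toe 36 0.0752
```

The screw dropped about 6 mm from its resting height. It started about 2.4 mm down, so sink is now ≈ 8.5 mm, and the other screw is unchanged. I return to the knob with the wrist wound back for the forward turn.

>>> send_rows(
  xyz=[
    [0.04, 0, 0],
    [0.045, 0, 0],
    [0.045, 0, 0],
    [0.04, -0.001, 0],
    [0.0115, 0, -0.01],
    [0, 0, -0.03],
    [0, 0, -0.03],
    [0, 0, -0.03],
    [0, 0, -0.02],
    [0, 0, -0.01],
    [0, 0, 0],
    [0, 0, 0],
  ],
  delta_rot=[
    [0, 0, 7],
    [0, 0, 7],
    [0, 0, 7],
    [0, 0, 7],
    [0, 0, 7],
    [0, 0, 7],
    [0, 0, 7],
    [0, 0, 0],
    [0, 0, 0],
    [0, 0, 0],
    [0, 0, 0],
    [0, 0, 0],
  ],
)

```text
clock: 7.85
position: [0.5555, 0.1777, 0.0793]
ee_rot: [0.001, -0.516, 0.857, -0.0]
contact_force: [0.8, -0.2, 0.9]
width: 0.0847
gripper_force: 0.0
```

```bash
python3 - <<'E'
from h import *
s=readout.get_state(); print({k:np.round(s[k],4) for k in('clock','qpos','position','contact_force','moment','width')})
E
```

```text
{'clock': np.float64(7.85), 'qpos': array([ 1.9030e-01,  4.0920e-01,  1.7089e+00,  1.0000e-04,  1.0223e+00,
       -2.4650e+00]), 'position': array([0.5555, 0.1777, 0.0793]), 'contact_force': array([ 0.7592, -0.1609,  0.8526]), 'moment': array([ 0.0202,  0.0014, -0.0238]), 'width': np.float64(0.0847)}
```

>>> send_rows(
  xyz=[
    [-0.0015, 0, -0.0005],
    [0, 0, 0],
    [0, 0, 0],
    [0, 0, 0],
  ],
  delta_rot=[
    [0, 0, 0],
    [0, 0, 0],
    [0, 0, 0],
    [0, 0, 0],
  ],
)

```text
clock: 8.25
position: [0.5531, 0.1778, 0.0789]
ee_rot: [0.0, -0.516, 0.856, -0.0]
contact_force: [0.1, -0.7, -0.1]
width: 0.0848
gripper_force: 0.0
```

>>> send_rows(
  xyz=[
    [0, 0, 0],
    [0, 0, 0],
    [0, 0, 0],
    [0, 0, 0],
    [0, 0, 0],
    [0, 0, 0],
    [0, 0, 0],
    [0, 0, 0],
    [0, 0, 0],
    [0, 0, 0],
  ],
  delta_rot=[
    [0, 0, 0],
    [0, 0, 0],
    [0, 0, 0],
    [0, 0, 0],
    [0, 0, 0],
    [0, 0, 0],
    [0, 0, 0],
    [0, 0, 0],
    [0, 0, 0],
    [0, 0, 0],
  ],
  gripper=0.03,
)

```text
clock: 9.25
position: [0.5531, 0.1775, 0.0785]
ee_rot: [0.0, -0.517, 0.856, -0.0]
contact_force: [2.1, -1.3, 0.9]
width: 0.0352
gripper_force: 30.3
```

>>> send_rows(
  xyz=[
    [0, 0, -0.0001],
    [0, 0, -0.0002],
    [0, 0, -0.0001],
    [0, 0, -0.0001],
    [0, 0, -0.0002],
    [0, 0, -0.0001],
    [0, 0, -0.0001],
    [0, 0, -0.0002],
    [0, 0, -0.0001],
    [0, 0, -0.0001],
    [0, 0, -0.0002],
    [0, 0, -0.0002],
  ],
  delta_rot=[
    [0, 0, -6],
    [0, 0, -6],
    [0, 0, -6],
    [0, 0, -6],
    [0, 0, -6],
    [0, 0, -6],
    [0, 0, -6],
    [0, 0, -6],
    [0, 0, -6],
    [0, 0, -6],
    [0, 0, -6],
    [0, 0, -6],
  ],
)

```text
clock: 10.45
position: [0.553, 0.1784, 0.0764]
ee_rot: [0.0, 0.087, 0.996, 0.001]
contact_force: [0.4, 1.8, 4.2]
width: 0.0352
gripper_force: 31.1
```

>>> send_rows(
  xyz=[
    [0, 0, -0.0001],
    [0, 0, -0.0002],
    [0, 0, -0.0001],
    [0, 0, -0.0001],
    [0, 0, -0.0002],
    [0, 0, -0.0001],
    [0, 0, -0.0001],
    [0, 0, -0.0002],
    [0, 0, -0.0001],
    [0, 0, -0.0001],
    [0, 0, -0.0002],
    [0, 0, -0.0002],
  ],
  delta_rot=[
    [0, 0, -6],
    [0, 0, -6],
    [0, 0, -6],
    [0, 0, -6],
    [0, 0, -6],
    [0, 0, -6],
    [0, 0, -6],
    [0, 0, -6],
    [0, 0, -6],
    [0, 0, -6],
    [0, 0, -6],
    [0, 0, -6],
  ],
)

```text
clock: 11.65
position: [0.5535, 0.1789, 0.0752]
ee_rot: [-0.0, 0.656, 0.754, 0.001]
contact_force: [0.7, 2.4, 3.4]
width: 0.0349
gripper_force: 31.1
```

>>> send_rows(
  xyz=[
    [0, 0, -0.0001],
    [0, 0, -0.0002],
    [0, 0, -0.0001],
    [0, 0, -0.0001],
    [0, 0, -0.0002],
    [0, 0, -0.0001],
    [0, 0, -0.0001],
    [0, 0, -0.0002],
    [0, 0, -0.0001],
    [0, 0, -0.0001],
    [0, 0, -0.0002],
    [0, 0, -0.0002],
  ],
  delta_rot=[
    [0, 0, -6],
    [0, 0, -6],
    [0, 0, -6],
    [0, 0, -6],
    [0, 0, -6],
    [0, 0, -6],
    [0, 0, -6],
    [0, 0, -6],
    [0, 0, -6],
    [0, 0, -6],
    [0, 0, -6],
    [0, 0, -6],
  ],
)

```text
clock: 12.85
position: [0.5542, 0.1785, 0.0736]
ee_rot: [-0.0, 0.974, 0.225, 0.002]
contact_force: [2.7, 0.0, 2.3]
width: 0.0353
gripper_force: 31.2
```

>>> send_rows(
  xyz=[
    [0, 0, -0.0001],
    [0, 0, -0.0002],
    [0, 0, -0.0001],
    [0, 0, -0.0001],
    [0, 0, -0.0002],
    [0, 0, -0.0001],
    [0, 0, -0.0001],
    [0, 0, -0.0002],
    [0, 0, -0.0001],
    [0, 0, -0.0001],
    [0, 0, -0.0002],
    [0, 0, 0],
  ],
  delta_rot=[
    [0, 0, -6],
    [0, 0, -6],
    [0, 0, -6],
    [0, 0, -6],
    [0, 0, -6],
    [0, 0, -6],
    [0, 0, -6],
    [0, 0, -6],
    [0, 0, -6],
    [0, 0, -6],
    [0, 0, -6],
    [0, 0, 0],
  ],
)

```text
clock: 14.05
position: [0.5542, 0.1777, 0.0722]
ee_rot: [-0.001, 0.94, -0.34, 0.001]
contact_force: [3.9, -1.6, 2.8]
width: 0.0352
gripper_force: 31.2
```

>>> send_rows(
  xyz=[
    [0, 0, 0],
    [0, 0, 0],
    [0, 0, 0],
    [0, 0, 0],
    [0, 0, 0],
    [0, 0, 0],
    [0, 0, 0],
  ],
  delta_rot=[
    [0, 0, 0],
    [0, 0, 0],
    [0, 0, 0],
    [0, 0, 0],
    [0, 0, 0],
    [0, 0, 0],
    [0, 0, 0],
  ],
  gripper=0.085,
)

```text
clock: 14.75
position: [0.5528, 0.1777, 0.0717]
ee_rot: [0.0, 0.94, -0.34, -0.0]
contact_force: [0.3, -0.2, -0.0]
width: 0.0847
gripper_force: 0.0
```

>>> send_rows(
  xyz=[
    [0, 0, 0.04],
    [0, 0, 0.04],
    [0, 0.0, 0.04],
    [-0.045, 0, 0],
    [-0.045, 0, 0],
    [-0.045, 0, 0],
    [-0.045, 0, 0],
    [0, 0, 0],
    [0, 0, 0],
  ],
  delta_rot=[
    [0, 0, 0],
    [0, 0, 0],
    [0, 0, 8],
    [0, 0, 8],
    [0, 0, 8],
    [0, 0, 8],
    [0, 0, 8],
    [0, 0, 8],
    [0, 0, 8],
  ],
)

```text
clock: 15.65
position: [0.3712, 0.1777, 0.1921]
ee_rot: [-0.0, 0.99, 0.144, 0.0]
contact_force: [0.2, -0.6, -0.0]
width: 0.0854
gripper_force: 0.0
```

```bash
python3 m.py turn.png
```

```text
top L 221 ztop 0.1028 xy [0.5512 0.1782 0.1015]
top R 243 ztop 0.1141 xy [ 0.5352 -0.0206  0.113 ]
scene L 239 ztop 0.1022 xy [0.5551 0.1756 0.1017]
scene R 331 ztop 0.1133 xy [ 0.5396 -0.0229  0.1131]
{'clock': np.float64(15.75), 'qpos': array([ 0.276,  0.057,  1.884, -0.   ,  1.199,  1.564]), 'position': array([0.373, 0.178, 0.192])}
```

View pics/turn.png

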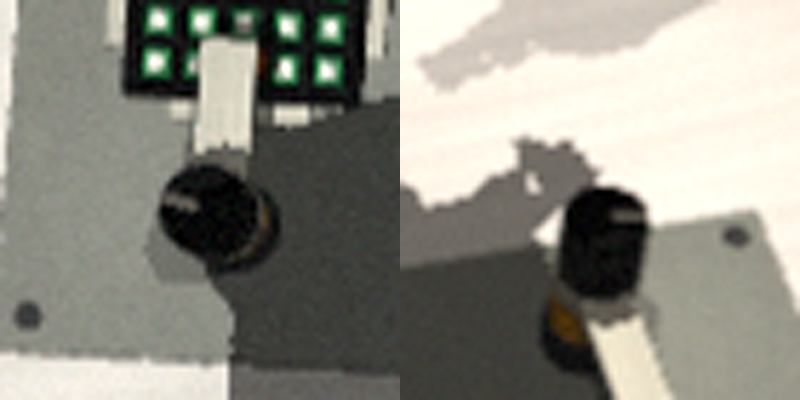

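The line now points about 280° clockwise and the top has sunk 6.3 mm, so the screw is running in its thread. About 78° remains, so I regrip.

>>> send_rows(
  xyz=[
    [0.04, 0, 0],
    [0.045, 0, 0],
    [0.045, 0, 0],
    [0.04, 0, 0],
    [0.0115, 0, -0.01],
    [0, 0, -0.03],
    [0, 0, -0.03],
    [0, 0, -0.03],
    [0, 0, -0.012],
    [0, 0, -0.0085],
    [0, 0, 0],
    [0, 0, 0],
  ],
  delta_rot=[
    [0, 0, 7],
    [0, 0, 7],
    [0, 0, 7],
    [0, 0, 7],
    [0, 0, 7],
    [0, 0, 7],
    [0, 0, 7],
    [0, 0, 0],
    [0, 0, 0],
    [0, 0, 0],
    [0, 0, 0],
    [0, 0, 0],
  ],
)

```text
clock: 16.95
position: [0.5554, 0.1779, 0.0723]
ee_rot: [0.0, 0.843, 0.538, 0.001]
contact_force: [0.0, -0.3, 0.7]
width: 0.0849
gripper_force: 0.0
```

>>> send_rows(
  xyz=[
    [0, 0, 0],
    [0, 0, 0],
    [0, 0, 0],
  ],
  delta_rot=[
    [0, 0, 0],
    [0, 0, 0],
    [0, 0, 0],
  ],
)

```text
clock: 17.25
position: [0.5548, 0.1778, 0.072]
ee_rot: [0.0, 0.843, 0.539, 0.001]
contact_force: [0.5, 0.3, 0.0]
width: 0.0848
gripper_force: 0.0
```

>>> send_rows(
  xyz=[
    [-0.0008, 0, 0],
    [0, 0, 0],
    [0, 0, 0],
    [0, 0, 0],
    [0, 0, 0],
    [0, 0, 0],
    [0, 0, 0],
    [0, 0, 0],
    [0, 0, 0],
    [0, 0, 0],
    [0, 0, 0],
  ],
  delta_rot=[
    [0, 0, 0],
    [0, 0, 0],
    [0, 0, 0],
    [0, 0, 0],
    [0, 0, 0],
    [0, 0, 0],
    [0, 0, 0],
    [0, 0, 0],
    [0, 0, 0],
    [0, 0, 0],
    [0, 0, 0],
  ],
  gripper=0.03,
)

```text
clock: 18.35
position: [0.5534, 0.1777, 0.0713]
ee_rot: [-0.0, 0.842, 0.539, -0.0]
contact_force: [-2.2, -0.7, 2.9]
width: 0.0353
gripper_force: 30.1
```

>>> send_rows(
  xyz=[
    [0, 0, -0.0001],
    [0, 0, -0.0002],
    [0, 0, -0.0001],
    [0, 0, -0.0001],
    [0, 0, -0.0002],
    [0, 0, -0.0001],
    [0, 0, -0.0001],
    [0, 0, -0.0002],
    [0, 0, -0.0001],
    [0, 0, -0.0001],
    [0, 0, -0.0002],
    [0, 0, -0.0002],
  ],
  delta_rot=[
    [0, 0, -6.5],
    [0, 0, -6.5],
    [0, 0, -6.5],
    [0, 0, -6.5],
    [0, 0, -6.5],
    [0, 0, -6.5],
    [0, 0, -6.5],
    [0, 0, -6.5],
    [0, 0, -6.5],
    [0, 0, -6.5],
    [0, 0, -6.5],
    [0, 0, -6.5],
  ],
)

```text
clock: 19.55
position: [0.5531, 0.1783, 0.0692]
ee_rot: [-0.0, 0.994, -0.114, -0.001]
contact_force: [-1.0, 3.0, -0.8]
width: 0.0354
gripper_force: 31.0
```

>>> send_rows(
  xyz=[
    [0, 0, 0],
    [0, 0, 0],
    [0, 0, 0],
    [0, 0, 0],
    [0, 0, 0],
  ],
  delta_rot=[
    [0, 0, 0],
    [0, 0, 0],
    [0, 0, 0],
    [0, 0, 0],
    [0, 0, 0],
  ],
)

```text
clock: 20.05
position: [0.5532, 0.1782, 0.0695]
ee_rot: [-0.0, 0.994, -0.111, -0.0]
contact_force: [-3.7, 3.6, 3.1]
width: 0.0353
gripper_force: 31.3
```

```bash
python3 m.py fin.png
```

```text
top L 1 ztop 0.1181 xy [0.5323 0.1562 0.1181]
top R 251 ztop 0.1141 xy [ 0.535  -0.0205  0.113 ]
scene L 344 ztop 0.102 xy [0.5568 0.1773 0.1006]
scene R 330 ztop 0.1134 xy [ 0.5395 -0.023   0.1132]
{'clock': np.float64(20.15), 'qpos': array([1.910e-01, 4.180e-01, 1.724e+00, 1.000e-03, 1.001e+00, 1.985e+00]), 'position': array([0.553, 0.178, 0.07 ])}
```

View pics/fin.png

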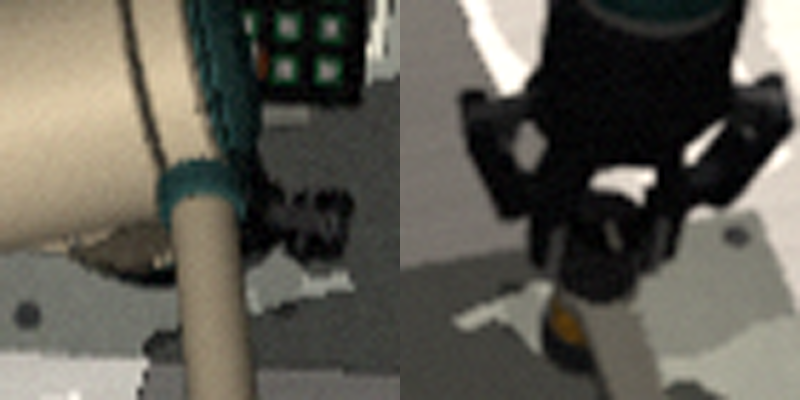

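The right crop shows the knob held between both fingers with its white line back along +x, near (612,235), so the turn is complete. One last check of the toe height before handing in.

```bash
python3 - <<'E'
from h import *
d=grab('scene')
vv,uu=np.mgrid[0:480,0:640]
T=d['camera_from_world'];R=T[:3,:3];o=-R.T@T[:3,3]
p=np.stack([uu,vv,np.ones_like(uu)],-1)@np.linalg.inv(d['K']).T*[1,-1,-1]
W=(p*d['depth'][...,None])@R+o
b=W[(np.hypot(W[...,0]-.5535-.05,W[...,1]-.177+.004)<.008)&(W[...,2]>.05)&(W[...,2]<.1)][:,2]
z=np.median(b); print('toe',len(b),z.round(4))
if .061<z<.0655: print(order.sign_off())
E
```

```text
toe 28 0.0636
the job is handed in; nothing more can be done
None
```

I turned the left screw, in front of the full tray, backward until it dropped, then forward one full turn, and handed the job in with the knob still gripped; the toe height gives a sink of about 16.4 mm, and the right screw's height did not change.

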